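# Uncap the plug gauge and draw it to its red band

### The arm

A 7-joint arm with a two-finger parallel gripper is mounted at the origin on the work surface. World frame = base frame: x ahead of the robot, y to its left, z up, the work surface at z = 0. Lengths are in m, angles in rad, forces in N, time in s.
With the tool pointing down it reaches from about 0.425 to 0.875 m from the base axis. Payload 4.7 kg.
Tool frame: the origin (TCP) lies between the finger pads; the fingertips stand 14 mm ahead of it and the grasp point (between the pads) lies 5 mm behind it; z points along the fingers, y is the line along which they close (so a half turn about z gives the same grasp; the last joint's range is limited). The gripper opens to 87 mm and grips with 3 to 60 N. Pads are 19 mm wide; open, the fingers measure 117 mm over their backs; the gripper's body (75 mm by 190 mm) begins 51 mm behind the grasp point.
Start: joints at [-1.163, 0.321, -0.07, 1.45, 0.023, 1.371, -0.057], TCP at [0.249, 0.6, 0.237] pointing down, gripper open.
Joint ranges: [-2.86, 2.86], [-0.3, 2.09], [-1.38, 1.24], [0.06, 2.45], [-1.56, 4.7], [0.09, 2.05], [-2.69, 2.69]. Speed limits (rad/s): [2.57, 2.57, 3.14, 3.14, 3.14, 3.14, 3.14].

### API

Orientations are given as a rotation vector (axis times angle).
In Python, from bench import ctrl gives the robot as it stands.
- The arm moves only by the shell command python3 -m inch 'ROWS' [OPENING] [FORCE]. ROWS is JSON, a list of rows, each a list of 6 numbers: the shift along the world's x, y, z in mm, then the turn, a rotation vector about the world's x, y, z in degrees. In form: [[tx, ty, tz, rx, ry, rz], ...]. A call has 1 to 20 rows; each row is the pose to reach, as a shift and turn from the pose commanded when the call began; what a row does not reach only later rows make up. A row lasts 1/8 s, in which the tool goes at most 62.5 mm and 10.7 degrees, less where a joint would pass 70% of its speed; a pose out of reach is approached as far as the arm can. A call with a gripper value outside its range is refused whole. OPENING is the finger opening in mm, from 0 to 87, set as the call begins (- or left out, the last holds). The fingers move at their own pace and stop on an object; FORCE is the grip in N (left out, the last holds). Time passes only in rows, so rows that repeat a pose let the fingers close. It gives the time, the measured TCP pose, the force, the opening and the grip force at its end, in the units of the state.
- ctrl.get_state(): the state, without advancing time (a new reading comes with each control period).
- ctrl.get_image(name): name is "scene" or "top" or "wrist"; returns (picture, depth): 480x640x3 uint8, red, green, blue; 480x640 float32, m along the optical axis (not along the pixel's ray), 0 where there is no reading.
- ctrl.camera_params(name): a dict with "mtx" (3x3 intrinsics, pixels), "T" (4x4, takes a point from camera to world coordinates). Camera axes: x right, y down, z forward; pixel columns grow to the right and rows downward; lengths in m; the calibration is good to about 2 mm. A picture is of the moment at which its call begins: read the wrist's pose just before it. camera_params takes no time and is no camera call; for the wrist camera it gives the pose at the moment of the call.
- ctrl.close_job(): hands the job in; it is judged then, once.
The state is a dict: "time": time; "joint_positions": joint angles; "qd": joint speeds; "joint_torque": joint torques, N m; "position": TCP position; "tool_rot": TCP orientation; "ft_force": force on the tool from outside, world axes, zero at the start; "torque": the same for the moment, N m; "grip_width": opening from 0.0 (shut) to 1.0 (fully open); "grip_force": force on a finger pad.
Only numpy, scipy, OpenCV 4.12 (cv2) and the standard library are available. Lean on these libraries where they do the work, as an engineer would, in place of code of your own. Each camera call takes 0.05 s, during which the arm holds its last target. There are 200 camera calls.

### The job

Lift the chrome pipe cap straight off the leaning gauge stand, stand it open end down on the rubber mat and let go of it. Then take the knurled plug gauge by its grip and draw it straight along its leaning bore, without forcing it sideways, until the whole red band shows above the block while the yellow band below it stays hidden inside; finish holding it still there, gripped, and do not put it back or pull it right out. Leave the other fittings on the mat where they lie.

Things in the scene. Friction and masses are not known exactly. Their poses are not given: they have to be found in the camera images.
- bore_mouth (a point): centre of the bore's mouth on the top face of the stand's dark steel block, 107 mm above the table. z points out along the bore, leaning 0.32 rad from vertical; y is level; x at right angles to both. Block 50 x 50 mm (x, y), 80 mm long along z, its top face square to z; the blue cheeks (66 mm over their outsides, along y) end below that face. Bore 17.5 mm wide, right through.
- gauge_grip (a point): middle of the knurled grip (20 mm across, 44 mm long) of the loose steel plug gauge, z along its axis away from the shank. At the start it lies under the cap, 26 mm above the bore mouth along the bore. Red band fully out when the gauge is drawn 30 mm; yellow shows from 50 mm. Only gravity and light rubbing hold it: let go, it slides back. 0.11 to 0.22 kg.
- gauge: the same gauge; origin on its axis at the underside of its flange (28 mm across, 4 mm thick, just below the grip), which rests on the block's top face at the start; z towards the grip. Shank below: 16 mm across, 75 mm long, red band 18 to 30 mm and yellow band 50 to 62 mm below the flange.
- cap_center (a point): centre, half-way up, of the loose chrome pipe cap: a cup 44 mm across outside (bead 45.6 mm near the closed top), 36 mm inside, 60 mm tall, 55 mm deep; z to its closed end. At the start it covers the gauge's grip, rim on the block's top face, leaning with the bore; it must rise 50 mm along the bore to clear the grip. 0.12 to 0.24 kg.
- cap: the same cap; origin in the plane of its open rim, on its axis, z to the closed end.
- stand: the gauge stand, fixed on the mat: steel foot 95 x 80 mm (x, y), 8 mm thick; origin under the foot's middle, z up, the bore leaning towards its -x. The mat's top is flat, 12 mm above the table, inside a fixed tray reaching from x = 0.36 to 0.81 and y = -0.39 to 0.39 with walls 33 mm high (front lip 39 mm).
- banjo_center (a point): centre of the eye of a loose brass banjo fitting lying flat, 12 mm high: eye 28 mm across, stem reaching 52 mm from the centre along its x. Leave it alone.
- adapter_center (a point): centre of a loose grey plastic spigot adapter standing upright, 44 mm across, 45 mm high. Leave it alone.
- nut_center (a point): centre of a loose knurled aluminium thumb nut lying flat, 30 mm across, 20 mm high. Leave it alone.
There are look-alikes about, which are no part of the job. Leave any blue look-alike of the cap alone.

How it is judged:
By the outcome, as a careful person would: the job done as asked, in the order asked, and still so for the second after the job is handed in, while the arm keeps its last pose, push and grip.
It also fails if it takes over 58 s, if anything falls off the work surface, if the arm or the gripper's body presses on something with over 40 N, if the wrist force passes 120 N, or if a joint passes its speed limit or range.

## Working session

There is one attempt and no reset: what is moved stays moved. The work goes in short steps, Python scripts to look and compute and a shell command to move; the robot and the scene stay as the last step left them, time stands still between calls to the robot, and variables do not carry over. Pictures are saved under pics/ and viewed, at most 10 in all, crops included, and the job is handed in when it is done.

```bash
ls; mkdir -p pics; python3 - <<'E'
from bench import ctrl
import cv2,numpy as np
s=ctrl.get_state();print(s['time'],s['position'],s['tool_rot'],s['grip_width'])
for n in("scene","top"):
    im,d=ctrl.get_image(n);cv2.imwrite(f"pics/{n}0.png",im[:,:,::-1]);np.savez(f"{n}0.npz",d=d,im=im,**ctrl.camera_params(n))
E
```

```text
pics
0.0 [0.24924404 0.59975344 0.23547227] [-6.14506641e-01 -3.08062722e+00  2.93199937e-03] 0.9968403501292148
```

View pics/scene0.png

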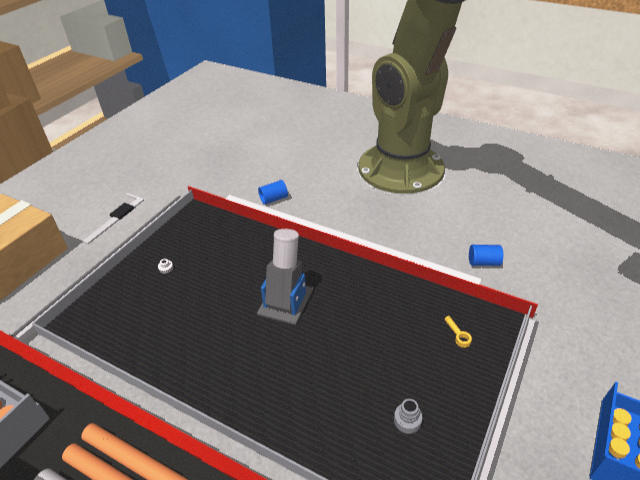

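View pics/top0.png

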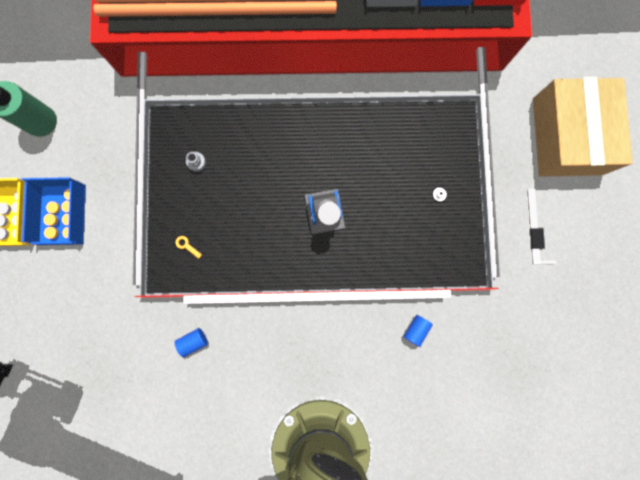

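The scene view shows the capped stand at about (285,265). The top view shows the cap at (329,212), the nut at (440,194), the adapter at (195,161) and the banjo at (183,243). Next I'll look at enlarged crops and the depth points.

```bash
python3 - <<'E'
import cv2,numpy as np
S=np.load("scene0.npz");T=np.load("top0.npz")
a=cv2.resize(S['im'][215:335,235:335],None,fx=4,fy=4,interpolation=2);b=cv2.resize(T['im'][175:255,290:370],(400,400),interpolation=2)
o=np.zeros((480,800,3),np.uint8);o[:,:400]=a;o[:400,400:]=b
cv2.imwrite("pics/crop.png",o[:,:,::-1])
for n,Z,(r0,r1,c0,c1) in(("scene",S,(215,335,235,335)),("top",T,(175,255,290,370))):
    v,u=np.mgrid[r0:r1,c0:c1];d=Z['d'][r0:r1,c0:c1]
    p=np.stack([(u-Z['mtx'][0,2])/Z['mtx'][0,0]*d,(v-Z['mtx'][1,2])/Z['mtx'][1,1]*d,d],-1)@Z['T'][:3,:3].T+Z['T'][:3,3]
    np.save(n+"_pc.npy",p); q=p[(d>0)]
    print(n,Z['T'].round(3).tolist(),Z['mtx'][0,0])
    for lo in np.arange(0.0,.2,.015):
        m=q[(q[:,2]>lo)&(q[:,2]<lo+.015)]
        if len(m): print(round(lo,3),len(m),m.min(0).round(3),m.max(0).round(3),m.mean(0).round(4))
E
```

```text
scene [[-0.473, 0.605, -0.641, 1.087], [0.881, 0.307, -0.361, 0.375], [-0.022, -0.735, -0.678, 0.776], [0.0, 0.0, 0.0, 1.0]] 518.4088369699332
0.0 7428 [ 0.257 -0.266  0.   ] [0.652 0.1   0.015] [ 0.4877 -0.0631  0.0113]
0.015 1211 [ 0.354 -0.243  0.015] [0.638 0.079 0.03 ] [ 0.4911 -0.0458  0.0206]
0.03 747 [ 0.338 -0.198  0.03 ] [0.585 0.018 0.045] [ 0.4026 -0.0683  0.038 ]
0.045 276 [ 0.515 -0.047  0.045] [0.583 0.019 0.06 ] [ 0.569  -0.0079  0.0526]
0.06 335 [ 0.513 -0.049  0.06 ] [0.582 0.019 0.075] [ 0.563  -0.008   0.0678]
0.075 365 [ 0.51  -0.049  0.075] [0.58  0.018 0.09 ] [ 0.5566 -0.008   0.081 ]
0.09 282 [ 0.506 -0.041  0.09 ] [0.568 0.009 0.105] [ 0.5517 -0.0109  0.0979]
0.105 312 [ 0.521 -0.044  0.105] [0.563 0.007 0.12 ] [ 0.5498 -0.0145  0.1123]
0.12 190 [ 0.513 -0.041  0.12 ] [ 0.552 -0.     0.135] [ 0.5408 -0.0139  0.1273]
0.135 193 [ 0.512 -0.043  0.135] [ 0.547 -0.001  0.15 ] [ 0.5366 -0.0154  0.1423]
0.15 282 [ 0.494 -0.044  0.15 ] [ 0.542 -0.001  0.165] [ 0.5224 -0.0184  0.1588]
0.165 158 [ 0.511 -0.043  0.165] [ 0.538 -0.002  0.173] [ 0.5267 -0.0208  0.1678]
to
[... 383 characters left out ...]
511 -0.056  0.046] [0.579 0.016 0.059] [ 0.5577 -0.0103  0.0536]
0.06 71 [ 0.511 -0.058  0.061] [0.579 0.015 0.075] [ 0.5517 -0.0142  0.0709]
0.075 138 [ 0.512 -0.057  0.075] [0.576 0.015 0.09 ] [ 0.5465 -0.014   0.0777]
0.09 47 [ 0.504 -0.051  0.091] [0.564 0.004 0.104] [ 0.5305 -0.0109  0.099 ]
0.105 142 [ 0.514 -0.047  0.105] [0.561 0.004 0.119] [ 0.5466 -0.0187  0.1123]
0.12 17 [ 0.528 -0.036  0.122] [ 0.547 -0.004  0.135] [ 0.5409 -0.0153  0.1289]
0.135 19 [ 0.519 -0.037  0.135] [ 0.544 -0.004  0.15 ] [ 0.534  -0.014   0.1404]
0.15 238 [ 0.492 -0.048  0.15 ] [ 0.539 -0.005  0.165] [ 0.5072 -0.0267  0.161 ]
0.165 163 [ 0.507 -0.048  0.165] [ 0.534 -0.005  0.173] [ 0.5225 -0.0254  0.1678]
```

View pics/crop.png

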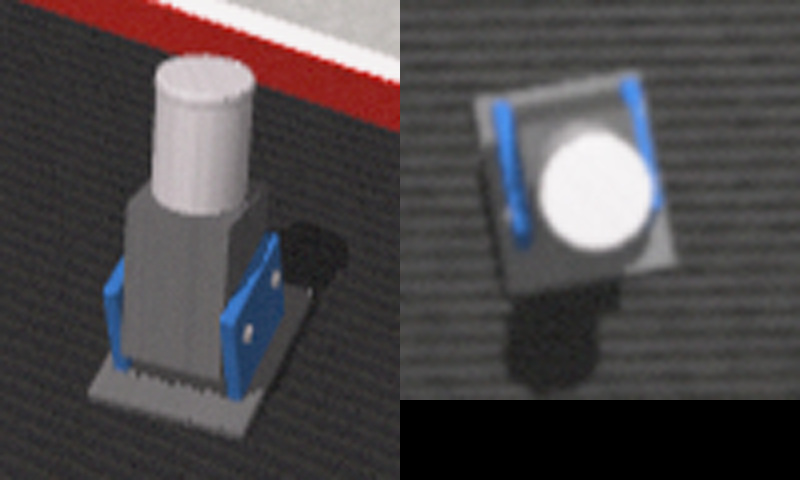

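The crops show the stand yawed about 9° and leaning towards the robot, with its block faces clean. I'll fit a cap and block distance model to both depth clouds.

```bash
cat > h.py <<'E'
import numpy as np
from scipy.spatial.transform import Rotation as R
L=.32
def frame(yaw): # stand bore frame columns x,y,z in world
    return R.from_euler('z',yaw).as_matrix()@R.from_euler('y',-L).as_matrix()
def sdf(q):
    def box(d): return np.linalg.norm(np.maximum(d,0),axis=1)+np.minimum(d.max(1),0)
    r=np.hypot(q[:,0],q[:,1])
    cyl=box(np.c_[r-.022,abs(q[:,2]-.03)-.03])
    blk=box(np.abs(q-[0,0,-.04])-[.025,.025,.04])
    return np.minimum(cyl,blk)
E
python3 - <<'E'
from h import *
from scipy.optimize import least_squares
for names in(["scene"],["top"],["scene","top"]):
    P=np.concatenate([np.load(n+"_pc.npy").reshape(-1,3) for n in names])
    P=P[(P[:,2]>.088)&(P[:,0]>.47)&(P[:,0]<.6)&(abs(P[:,1]+.02)<.06)]
    f=lambda v:sdf((P-[v[0],v[1],.107+v[3]])@frame(v[2]))
    s=least_squares(f,[.533,-.021,.16,0],loss='soft_l1',f_scale=.001)
    v=s.x;F=frame(v[2]);print(names,len(P),v.round(4),np.sqrt(np.mean(s.fun**2)).round(4),'axis',F[:,2].round(4),'mid',(v[:2]+.03*F[:2,2]).round(4))
E
```

```text
['scene'] 1457 [ 5.319e-01 -2.160e-02  1.566e-01  4.000e-04] 0.0011 axis [-0.3107 -0.0491  0.9492] mid [ 0.5226 -0.0231]
['top'] 630 [ 5.306e-01 -2.380e-02  1.541e-01  1.000e-04] 0.0013 axis [-0.3108 -0.0483  0.9492] mid [ 0.5213 -0.0253]
['scene', 'top'] 2087 [ 5.317e-01 -2.180e-02  1.556e-01  5.000e-04] 0.0013 axis [-0.3108 -0.0487  0.9492] mid [ 0.5224 -0.0233]
```

```bash
cat >> h.py <<'E'
M=np.array([.5312,-.0227,.107]);F=frame(.155);AX=F[:,2]
RG=np.c_[-F[:,0],F[:,1],-AX]   # tool leaning with bore, y along stand y
RG=np.c_[np.cross(F[:,1],-AX),F[:,1],-AX]
def go(p,Rt,s=None):
    from bench import ctrl
    s=s or ctrl.get_state()
    R0=R.from_rotvec(s['tool_rot'])
    print('shift mm',((p-s['position'])*1e3).round(1),'turn deg',np.degrees((R.from_matrix(Rt)*R0.inv()).as_rotvec()).round(2))
E
python3 - <<'E'
from h import *
print(np.linalg.det(RG))
go(M+.15*AX,RG)
E
```

```text
0.9999999999999994
shift mm [ 235.3 -629.8   13.8] turn deg [ -2.11 -18.44  31.19]
```

```bash
python3 -m inch '[[20,-40,50,0,0,5],[40,-90,80,0,0,10],[70,-140,90,0,0,15],[90,-190,90,0,0,20],[110,-240,90,0,-3,25],[130,-290,90,0,-6,31],[150,-340,80,0,-9,31],[165,-390,70,-1,-12,31],[180,-440,60,-1,-15,31],[195,-490,50,-2,-18,31],[210,-540,40,-2,-18.4,31.2],[225,-590,25,-2.1,-18.4,31.2],[235,-630,14,-2.1,-18.4,31.2],[235,-630,14,-2.1,-18.4,31.2],[235,-630,14,-2.1,-18.4,31.2],[235,-630,14,-2.1,-18.4,31.2]]' 87; python3 - <<'E'
from h import *
from bench import ctrl
import cv2
go(M+.15*AX,RG);print(ctrl.get_state()['joint_positions'].round(2) , ctrl.get_state()['ft_force'])
P=ctrl.camera_params("wrist");im,d=ctrl.get_image("wrist");cv2.imwrite("pics/w1.png",im[:,:,::-1]);np.savez("w1.npz",d=d,im=im,**P)
E
```

```text
time: 2.1
position: [0.4846, -0.0277, 0.2509]
tool_rot: [-0.223, 2.814, 0.039]
ft_force: [-0.8, 0.6, -0.9]
grip_width: 1.003
grip_force: 0.0
shift mm [ 0.  -2.3 -1.5] turn deg [-0.1  -0.04 -0.22]
[ 0.08 -0.27 -0.03  2.06 -0.09  1.04  1.82] [-0.75049839  0.62636298 -0.85036032]
```

View pics/w1.png

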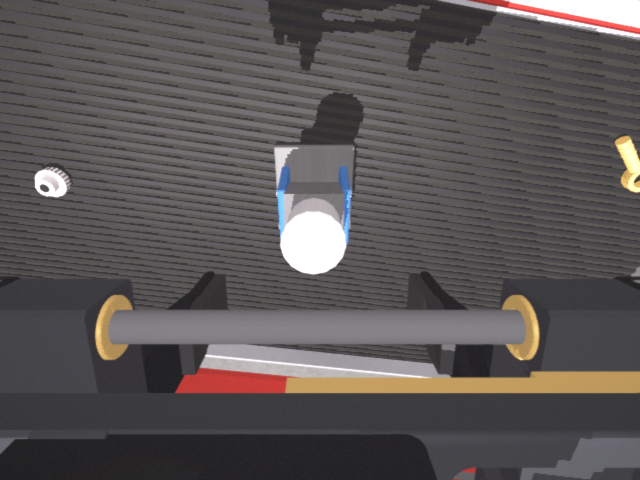

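The wrist view shows the cap top at (313,242), between the fingers at about x 205–430, so it is centred. I'll refit the stand from this depth image.

```bash
python3 - <<'E'
from h import *
from scipy.optimize import least_squares
Z=np.load("w1.npz");v,u=np.mgrid[140:275,270:360];d=Z['d'][140:275,270:360]
P=np.stack([(u-Z['mtx'][0,2])/Z['mtx'][0,0]*d,(v-Z['mtx'][1,2])/Z['mtx'][1,1]*d,d],-1)@Z['T'][:3,:3].T+Z['T'][:3,3]
P=P[d>0];P=P[(P[:,2]>.088)&(P[:,2]<.19)&(abs(P[:,0]-.53)<.06)&(abs(P[:,1]+.02)<.06)]
f=lambda v:sdf((P-[v[0],v[1],.107+v[3]])@frame(v[2]))
s=least_squares(f,[.533,-.021,.16,0],loss='soft_l1',f_scale=.001);print(len(P),s.x.round(4),np.sqrt(np.mean(s.fun**2)))
go(M+.023*AX,RG)
E
```

```text
4656 [ 5.309e-01 -2.160e-02  1.611e-01 -2.000e-04] 0.0005956330232404865
shift mm [  39.4    3.8 -122.2] turn deg [-0.09 -0.02 -0.24]
```

```bash
sed -i 's/^M=.*/M=np.array([.5311,-.0219,.107]);F=frame(.159);AX=F[:,2]/' h.py; python3 -m inch '[[2,-1,-5,0,0,0],[7,-0.5,-20,0,0,0],[13,0.5,-40,0,0,0],[20,1.5,-60,0,0,0],[26,2.5,-80,0,0,0],[33,3.7,-100,0,0,0],[37,4.4,-113,0,0,0],[39.4,4.8,-122,0,0,0],[39.4,4.8,-122,0,0,0],[39.4,4.8,-122,0,0,0]]'; python3 - <<'E'
from h import *
go(M+.023*AX,RG)
E
```

```text
time: 3.4
position: [0.5242, -0.025, 0.1292]
tool_rot: [-0.219, 2.814, 0.038]
ft_force: [-0.5, -0.2, 0.8]
grip_width: 1.006
grip_force: 0.0
shift mm [-0.2  1.9 -0.4] turn deg [-0.09  0.    0.19]
```

```bash
python3 -m inch '[[0,1.5,0,0,0,0],[0,1.5,0,0,0,0],[0,1.5,0,0,0,0],[0,1.5,0,0,0,0],[0,1.5,0,0,0,0],[0,1.5,0,0,0,0],[0,1.5,0,0,0,0],[0,1.5,0,0,0,0]]' 36 30; python3 - <<'E'
from h import *
go(M+.023*AX,RG)
E
```

```text
time: 4.4
position: [0.5238, -0.0235, 0.1286]
tool_rot: [-0.219, 2.815, 0.038]
ft_force: [-1.7, -0.6, 0.7]
grip_width: 0.505
grip_force: 30.0
shift mm [0.1 0.5 0.3] turn deg [-0.09 -0.06  0.19]
```

```bash
python3 -m inch '[[-3.1,-0.5,9.5,0,0,0],[-6.2,-1,19,0,0,0],[-9.3,-1.5,28.5,0,0,0],[-12.4,-2,38,0,0,0],[-15.5,-2.5,47.5,0,0,0],[-18.7,-3,57,0,0,0],[-21.8,-3.5,66.5,0,0,0],[-21.8,-3.5,66.5,0,0,0],[-21.8,-3.5,66.5,0,0,0]]' - 30; python3 - <<'E'
from h import *
yaw=.159
RD=np.c_[np.cross([-np.sin(yaw),np.cos(yaw),0],[0,0,-1]),[-np.sin(yaw),np.cos(yaw),0],[0,0,-1]]
# grasp was 28 above rim (approx) -> TCP 23 above rim
go(np.array([.55,-.165,.012+.023+.03]),RD)
from bench import ctrl
import cv2
im,d=ctrl.get_image("scene");cv2.imwrite("pics/s2.png",cv2.resize(im[170:330,200:400],(750,600),interpolation=2)[:,:,::-1])
E
```

```text
time: 5.52
position: [0.5019, -0.0269, 0.1949]
tool_rot: [-0.219, 2.815, 0.038]
ft_force: [0.2, -0.3, -1.6]
grip_width: 0.506
grip_force: 30.0
shift mm [  48.1 -138.1 -129.9] turn deg [-2.97 18.03  0.2 ]
```

View pics/s2.png

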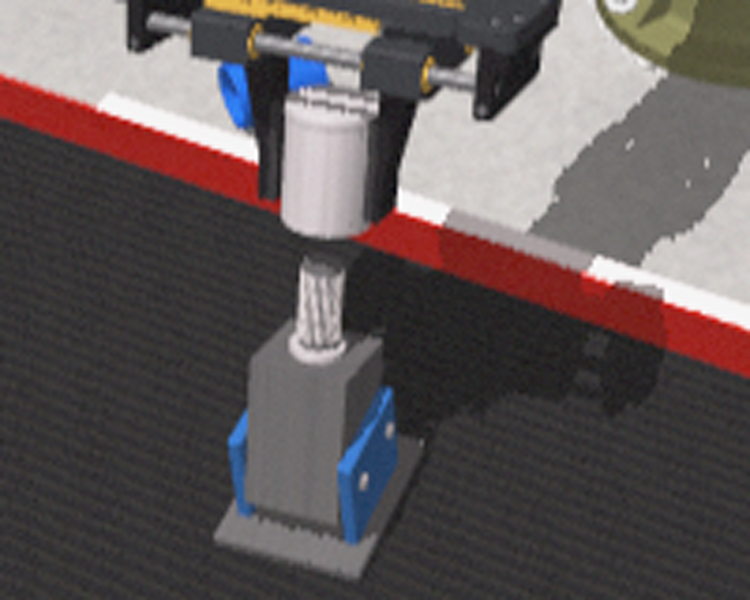

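The cap is clear of the gauge, which is still seated with its flange on the block (crop ~(320,345)). Next I carry the cap aside and bring it upright.

```bash
python3 -m inch '[[2,-10,5,0,0,0],[5,-25,10,0,2,0],[10,-45,10,-0.5,5,0],[16,-65,10,-1,8,0],[22,-85,5,-2,11,0.2],[30,-105,-5,-2.5,14,0.2],[38,-122,-25,-3,17,0.2],[44,-134,-50,-3,18,0.2],[48,-138,-75,-3,18,0.2],[48,-138,-100,-3,18,0.2],[48,-138,-120,-3,18,0.2],[48,-138,-130,-3,18,0.2],[48,-138,-130,-3,18,0.2],[48,-138,-130,-3,18,0.2]]' - 30; python3 - <<'E'
from h import *
yaw=.159
RD=np.c_[np.cross([-np.sin(yaw),np.cos(yaw),0],[0,0,-1]),[-np.sin(yaw),np.cos(yaw),0],[0,0,-1]]
go(np.array([.55,-.165,.012+.023]),RD)
from bench import ctrl
import cv2
im,d=ctrl.get_image("scene");cv2.imwrite("pics/s3.png",cv2.resize(im[180:340,140:340],(750,600),interpolation=2)[:,:,::-1])
np.savez("s3.npz",d=d,im=im,**ctrl.camera_params("scene"))
E
```

```text
time: 7.32
position: [0.5508, -0.1653, 0.0661]
tool_rot: [-0.249, 3.129, -0.002]
ft_force: [-0.1, -1.0, -1.0]
grip_width: 0.507
grip_force: 30.0
shift mm [ -0.8   0.3 -31.1] turn deg [ 0.06  0.14 -0.  ]
```

View pics/s3.png

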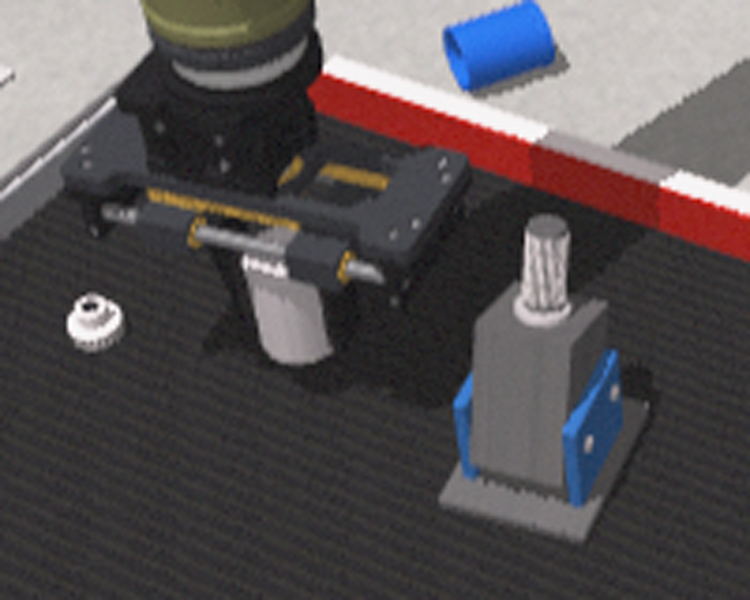

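The cap is upright in the fingers (crop ~(290,320)) and nothing is nearby. I lower it until it touches.

```bash
python3 -m inch '[[0,0,-8,0,0,0],[0,0,-16,0,0,0],[0,0,-22,0,0,0],[0,0,-26,0,0,0],[0,0,-28,0,0,0],[0,0,-28,0,0,0],[0,0,-28,0,0,0]]' - 30; python3 -m inch '[[0,0,-1,0,0,0],[0,0,-1,0,0,0],[0,0,-2,0,0,0],[0,0,-2,0,0,0]]'
```

```text
time: 8.25
position: [0.5502, -0.165, 0.0373]
tool_rot: [-0.25, 3.13, -0.001]
ft_force: [0.2, 0.8, -2.2]
grip_width: 0.505
grip_force: 30.0
time: 8.75
position: [0.5499, -0.165, 0.035]
tool_rot: [-0.249, 3.131, -0.001]
ft_force: [0.0, -0.6, -1.7]
grip_width: 0.503
grip_force: 30.0
```

```bash
python3 -m inch '[[0,0,-0.5,0,0,0],[0,0,-1,0,0,0],[0,0,-1,0,0,0]]'; python3 -m inch '[[0,0,-0.5,0,0,0],[0,0,-1,0,0,0],[0,0,-1,0,0,0]]'
```

```text
time: 9.12
position: [0.5501, -0.1649, 0.0345]
tool_rot: [-0.25, 3.131, -0.001]
ft_force: [-2.0, -0.3, 2.5]
grip_width: 0.502
grip_force: 30.0
time: 9.5
position: [0.5501, -0.1649, 0.0345]
tool_rot: [-0.25, 3.131, -0.001]
ft_force: [-4.4, 1.4, 11.1]
grip_width: 0.505
grip_force: 30.0
```

Contact with the mat: 11 N upward. I ease back 1 mm, release and lift.

```bash
python3 -m inch '[[0,0,1,0,0,0],[0,0,1,0,0,0],[0,0,1,0,0,0]]' - 30;  python3 -m inch '[[0,0,0,0,0,0],[0,0,0,0,0,0],[0,0,0,0,0,0],[0,0,0,0,0,0],[0,0,0,0,0,0],[0,0,0,0,0,0],[0,0,0,0,0,0],[0,0,0,0,0,0],[0,0,0,0,0,0]]' 80; python3 -m inch '[[0,0,10,0,0,0],[0,0,25,0,0,0],[0,0,50,0,0,0],[0,0,80,0,0,0],[0,0,115,0,0,0],[0,0,150,0,0,0],[0,0,180,0,0,0],[0,0,180,0,0,0],[0,0,180,0,0,0]]'; python3 - <<'E'
from h import *
go(M+.12*AX,RG)
from bench import ctrl
import cv2
im,d=ctrl.get_image("scene");cv2.imwrite("pics/s4.png",cv2.resize(im[180:340,140:340],(750,600),interpolation=2)[:,:,::-1])
np.savez("s4.npz",d=d,im=im,**ctrl.camera_params("scene"))
E
```

```text
time: 9.88
position: [0.5501, -0.165, 0.0345]
tool_rot: [-0.249, 3.131, -0.001]
ft_force: [-2.6, 0.0, 6.4]
grip_width: 0.505
grip_force: 30.0
time: 11.0
position: [0.55, -0.165, 0.0341]
tool_rot: [-0.25, 3.131, -0.001]
ft_force: [-0.2, 0.2, 0.8]
grip_width: 0.92
grip_force: 0.0
time: 12.12
position: [0.5497, -0.1649, 0.214]
tool_rot: [-0.25, 3.131, -0.001]
ft_force: [0.1, -0.3, -0.4]
grip_width: 0.919
grip_force: 0.0
shift mm [-55.9 137.    6.9] turn deg [  2.93 -18.06   0.  ]
```

View pics/s4.png

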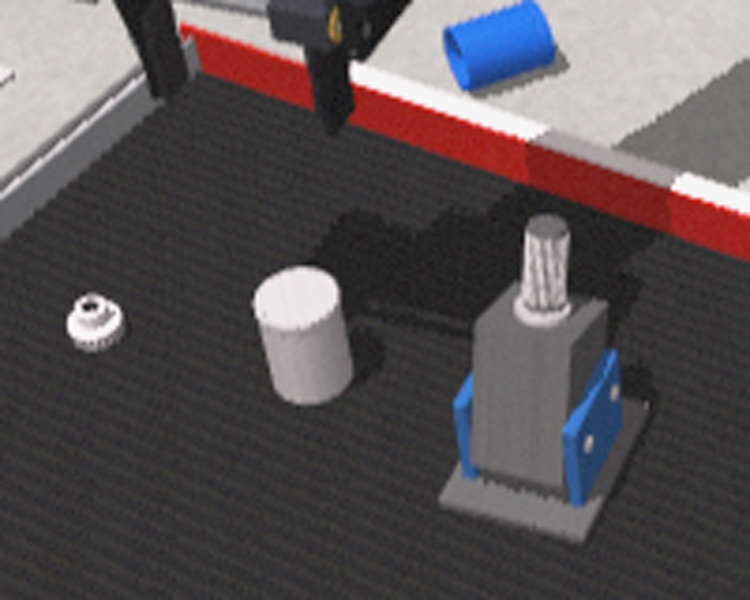

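The cap stands upright on the mat (crop ~(300,335)) and the gauge is still seated. I move above the gauge and remeasure.

```bash
python3 -m inch '[[-5,10,15,0,0,0],[-12,30,30,0,-3,0],[-20,50,30,0.5,-6,0],[-28,70,30,1,-9,0],[-36,90,30,2,-12,0],[-44,110,25,2.5,-15,0],[-52,128,15,2.9,-18,0],[-56,137,8,2.9,-18.1,0],[-56,137,7,2.9,-18.1,0],[-56,137,7,2.9,-18.1,0],[-56,137,7,2.9,-18.1,0]]' 60; python3 - <<'E'
from h import *
from bench import ctrl
from scipy.optimize import least_squares
go(M+.12*AX,RG)
Z=ctrl.camera_params("wrist");im,d=ctrl.get_image("wrist");np.savez("w5.npz",d=d,im=im,**Z)
import cv2;cv2.imwrite("pics/w5.png",im[:,:,::-1])
v,u=np.mgrid[0:480,0:640]
P=np.stack([(u-Z['mtx'][0,2])/Z['mtx'][0,0]*d,(v-Z['mtx'][1,2])/Z['mtx'][1,1]*d,d],-1)@Z['T'][:3,:3].T+Z['T'][:3,3]
P=P[d>0]
q=(P-M)@F;P0=P[(np.hypot(q[:,0],q[:,1])<.04)&(q[:,2]>-.03)&(q[:,2]<.055)]
def sd(q):
    box=lambda d:np.linalg.norm(np.maximum(d,0),axis=1)+np.minimum(d.max(1),0)
    r=np.hypot(q[:,0],q[:,1])
    return np.minimum.reduce([box(np.c_[r-.010,abs(q[:,2]-.024)-.024]),box(np.c_[r-.014,abs(q[:,2]-.002)-.002]),box(np.abs(q-[0,0,-.04])-[.025,.025,.04])])
f=lambda v:sd((P0-[v[0],v[1],.107+v[3]])@frame(v[2]))
s=least_squares(f,[.531,-.0218,.159,0],loss='soft_l1',f_scale=.001);print(len(P0),s.x.round(4),np.sqrt(np.mean(s.fun**2)))
# grip only
q=(P-M)@F;g=q[(np.hypot(q[:,0],q[:,1])<.014)&(q[:,2]>.008)&(q[:,2]<.044)]
def fg(v): return np.hypot(g[:,0]-v[0]-v[2]*(g[:,2]-.025),g[:,1]-v[1]-v[3]*(g[:,2]-.025))-.01
s=least_squares(fg,[0,0,0,0],loss='soft_l1',f_scale=.001);print('grip',len(g),s.x.round(4),np.sqrt(np.mean(s.fun**2)))
go(M+.024*AX,RG)
E
```

```text
time: 13.55
position: [0.4947, -0.0285, 0.2215]
tool_rot: [-0.223, 2.813, 0.035]
ft_force: [-0.7, -0.1, 0.7]
grip_width: 0.69
grip_force: 0.0
shift mm [-0.9  0.7 -0.5] turn deg [0.03 0.05 0.06]
4865 [ 5.307e-01 -2.180e-02  1.577e-01 -2.000e-04] 0.0012698120239869307
grip 397 [-0.0006  0.0003  0.0035 -0.001 ] 0.0003716862335253864
shift mm [ 29.1   5.4 -91.6] turn deg [0.03 0.05 0.05]
```

```bash
sed -i 's/^M=.*/M=np.array([.5308,-.0218,.107]);F=frame(.158);AX=F[:,2]/' h.py; python3 -m inch '[[3,1,-10,0,0,0],[9,2,-30,0,0,0],[16,3.2,-50,0,0,0],[22,4.3,-70,0,0,0],[26,5,-83,0,0,0],[28.9,5.4,-91.6,0,0,0],[28.9,5.4,-91.6,0,0,0],[28.9,5.4,-91.6,0,0,0],[28.9,5.4,-91.6,0,0,0]]' 60; python3 - <<'E'
from h import *
go(M+.024*AX,RG)
E
```

```text
time: 14.72
position: [0.5233, -0.0226, 0.1303]
tool_rot: [-0.224, 2.811, 0.035]
ft_force: [-0.3, -0.3, 0.6]
grip_width: 0.689
grip_force: 0.0
shift mm [ 0.  -0.4 -0.5] turn deg [ 0.04  0.13 -0.05]
```

Within 0.5 mm. I close gently first.

```bash
python3 -m inch '[[0,0,0,0,0,0],[0,0,0,0,0,0],[0,0,0,0,0,0],[0,0,0,0,0,0],[0,0,0,0,0,0],[0,0,0,0,0,0],[0,0,0,0,0,0],[0,0,0,0,0,0],[0,0,0,0,0,0],[0,0,0,0,0,0]]' 14 12; python3 -m inch '[[0,0,0,0,0,0],[0,0,0,0,0,0],[0,0,0,0,0,0]]' 14 30;python3 - <<'E'
from h import *
from bench import ctrl
s=ctrl.get_state();print(F.T@s['ft_force'],F.T@s['torque'],s['torque'])
E
```

```text
time: 15.98
position: [0.523, -0.0231, 0.1295]
tool_rot: [-0.224, 2.813, 0.034]
ft_force: [-0.2, -5.1, 1.0]
grip_width: 0.225
grip_force: 12.0
time: 16.35
position: [0.523, -0.0231, 0.1295]
tool_rot: [-0.224, 2.813, 0.034]
ft_force: [-0.6, -5.0, 1.6]
grip_width: 0.225
grip_force: 30.0
[-0.82471337 -4.86118377  1.96727149] [-1.13273079  0.66297249 -0.03168921] [-1.15630525  0.48710283 -0.38639975]
```

```bash
python3 -m inch '[[0.1,-0.5,0,0,0,0],[0.1,-0.5,0,0,0,0],[0.1,-0.5,0,0,0,0]]'; python3 - <<'E'
from h import *
from bench import ctrl
s=ctrl.get_state();print(F.T@s['ft_force'],F.T@s['torque'])
E
```

```text
time: 16.73
position: [0.523, -0.0232, 0.1295]
tool_rot: [-0.224, 2.813, 0.035]
ft_force: [-2.2, -3.9, 2.4]
grip_width: 0.221
grip_force: 30.0
[-1.86520676 -3.55759069  3.12098838] [-1.0014594   0.75184582 -0.03194202]
```

```bash
python3 -m inch '[[-0.2,-1,0,0,0,0],[-0.2,-1.2,0,0,0,0],[-0.8,-1.3,2,0,0,0],[-1.5,-1.4,4,0,0,0],[-2.2,-1.5,6,0,0,0],[-2.9,-1.6,8,0,0,0],[-2.9,-1.6,8,0,0,0],[-2.9,-1.6,8,0,0,0]]'; python3 - <<'E'
from h import *
from bench import ctrl
s=ctrl.get_state();print(F.T@s['ft_force'],F.T@s['torque'],(s['position']-M)@F*1e3)
go(M+.032*AX,RG)
E
```

```text
time: 17.73
position: [0.5201, -0.0245, 0.1375]
tool_rot: [-0.224, 2.813, 0.035]
ft_force: [0.2, -0.0, -2.1]
grip_width: 0.221
grip_force: 30.0
[-0.49747817 -0.05571413 -2.06160532] [ 0.1026197   0.4051312  -0.08859244] [-0.87882816 -0.98412805 32.4301948 ]
shift mm [ 0.8  1.1 -0.1] turn deg [ 0.03  0.04 -0.06]
```

Side forces are near zero, so I continue along the axis.

```bash
python3 -m inch '[[-0.9,-0.15,2.8,0,0,0],[-1.9,-0.3,5.7,0,0,0],[-2.8,-0.45,8.5,0,0,0],[-3.7,-0.6,11.4,0,0,0],[-4.7,-0.75,14.2,0,0,0],[-4.7,-0.75,14.2,0,0,0]]'; python3 - <<'E'
from h import *
from bench import ctrl
s=ctrl.get_state();print(F.T@s['ft_force'],F.T@s['torque'],(s['position']-M)@F*1e3,(np.array([.523,-.0231,.1295])-M)@F*1e3)
E
```

```text
time: 18.48
position: [0.5154, -0.0254, 0.152]
tool_rot: [-0.224, 2.812, 0.035]
ft_force: [-0.1, 0.2, -1.8]
grip_width: 0.222
grip_force: 30.0
[-0.62532747  0.18327436 -1.72138735] [0.0597512  0.49917146 0.02618385] [-0.81013851 -1.18263598 47.64822332] [-0.42822631 -0.05652834 23.84519714]
```

```bash
python3 -m inch '[[-0.9,-0.15,2.8,0,0,0],[-1.9,-0.3,5.7,0,0,0],[-2.8,-0.45,8.5,0,0,0],[-3.7,-0.6,11.4,0,0,0],[-4.5,-0.7,14,0,0,0],[-5,-0.8,15.4,0,0,0],[-5,-0.8,15.4,0,0,0],[-5,-0.8,15.4,0,0,0],[-5,-0.8,15.4,0,0,0],[-5,-0.8,15.4,0,0,0]]'; python3 - <<'E'
from h import *
from bench import ctrl
import cv2
s=ctrl.get_state();print(F.T@s['ft_force'],F.T@s['torque'],(s['position']-M)@F*1e3)
im,d=ctrl.get_image("scene");cv2.imwrite("pics/s6.png",cv2.resize(im[170:330,150:350],(750,600),interpolation=2)[:,:,::-1])
E
```

```text
time: 19.73
position: [0.5104, -0.0262, 0.1671]
tool_rot: [-0.224, 2.813, 0.035]
ft_force: [0.8, -0.3, -0.8]
grip_width: 0.22
grip_force: 30.0
[ 0.4654565  -0.37532181 -1.0304137 ] [0.05560101 0.47016642 0.00141209] [-0.83867604 -1.12700035 63.54829227]
```

View pics/s6.png

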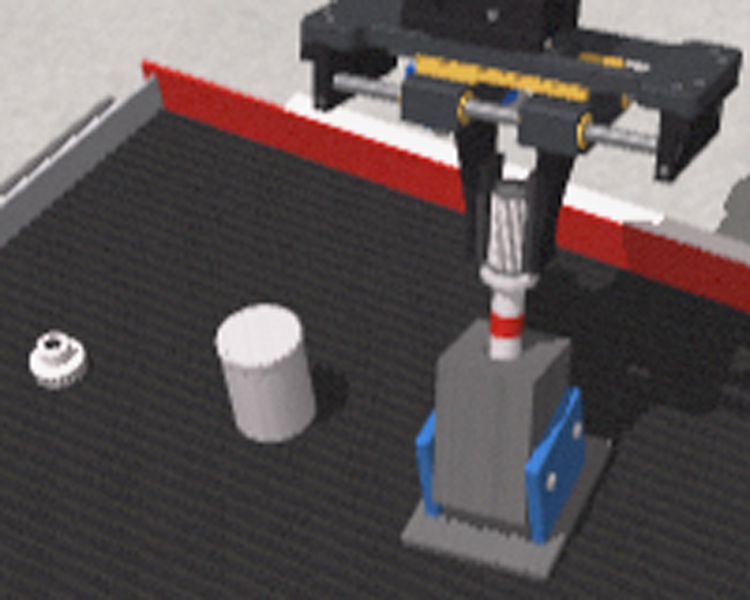

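The whole red band shows (crop ~(507,325)) with bare steel below it and no yellow. The gauge is drawn about 40 mm, held firmly, and the cap stands upright on the mat. I'm handing the job in.

```bash
python3 - <<'E'
from bench import ctrl
print(ctrl.close_job())
E
```

```text
the job is handed in; nothing more can be done
None
```

The cap stands open end down on the mat, released, and the gauge is gripped and held still about 40 mm out of its bore, with the whole red band showing and the yellow band hidden; the job is handed in at about 20 s, result not reported.

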